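# Line up the paint pots from light to dark

## Task

Line up the four paint pots on the wooden board from lightest to darkest, one standing upright on the middle of each blue mark, with the lightest at the end with the white tile and the darkest at the end with the black tile. Set them down without tipping any over, let go of them all, and leave the cup standing where it is.

Things in the scene. Friction and masses are not known exactly. Their poses are not given: they have to be found in the camera images.
- pot_cream: Closed round paint pot, lid and body pale cream, the lightest of the four shades (white band with a stripe round the middle, thin white collar under the lid). Loose, 80 to 150 g, stands upright on the table. Diameter 50 mm, 62.5 mm high, lid 49 mm across. Origin: centre of its underside; z up along its axis.
- pot_apricot: Closed round paint pot, lid and body light apricot orange, second lightest of the four shades (white band with a stripe round the middle, thin white collar under the lid). Loose, 80 to 150 g, stands upright on the table. Diameter 50 mm, 62.5 mm high, lid 49 mm across. Origin: centre of its underside; z up along its axis.
- pot_rust: Closed round paint pot, lid and body rust red-orange, second darkest of the four shades (white band with a stripe round the middle, thin white collar under the lid). Loose, 80 to 150 g, stands upright on the table. Diameter 50 mm, 62.5 mm high, lid 49 mm across. Origin: centre of its underside; z up along its axis.
- pot_brown: Closed round paint pot, lid and body very dark brown, the darkest of the four shades (white band with a stripe round the middle, thin white collar under the lid). Loose, 80 to 150 g, stands upright on the table. Diameter 50 mm, 62.5 mm high, lid 49 mm across. Origin: centre of its underside; z up along its axis.
- mark_a: Fixed round blue mark with a white dot, the end mark on the robot's left (+y), on a pale wooden board (75 x 430 x 12 mm thick, on the table, turned up to 0.2 rad). 56 mm across, 2 mm thick. Marks a, b, c, d lie in a line in that order, 80 mm apart. Origin: centre of its underside, 12 mm above the table (a pot on it stands at 14 mm). x across the board, y along it to the left.
- mark_b: Fixed round blue mark with a white dot, second from the robot's left, on a pale wooden board (75 x 430 x 12 mm thick, on the table, turned up to 0.2 rad). 56 mm across, 2 mm thick. Marks a, b, c, d lie in a line in that order, 80 mm apart. Origin: centre of its underside, 12 mm above the table (a pot on it stands at 14 mm). x across the board, y along it to the left.
- mark_c: Fixed round blue mark with a white dot, third from the robot's left, on a pale wooden board (75 x 430 x 12 mm thick, on the table, turned up to 0.2 rad). 56 mm across, 2 mm thick. Marks a, b, c, d lie in a line in that order, 80 mm apart. Origin: centre of its underside, 12 mm above the table (a pot on it stands at 14 mm). x across the board, y along it to the left.
- mark_d: Fixed round blue mark with a white dot, the end mark on the robot's right (-y), on a pale wooden board (75 x 430 x 12 mm thick, on the table, turned up to 0.2 rad). 56 mm across, 2 mm thick. Marks a, b, c, d lie in a line in that order, 80 mm apart. Origin: centre of its underside, 12 mm above the table (a pot on it stands at 14 mm). x across the board, y along it to the left.
- white_tile: Fixed white square tile, 36 x 36 x 5 mm, on one end of the same board, 65 mm beyond the end mark, in line with the marks (either beyond mark a or beyond mark d): it shows the light end of the row. A black tile of the same size lies at the other end, the dark end. Origin: centre of its underside.
- cup: Beige drinking cup with coloured dots, loose, empty, 160 g, standing upright among the pots; 72 mm across the rim, 54 mm at the foot, 90 mm high. Must be left alone. Origin: centre of its underside; z up.

How it is judged:
By the outcome, as a careful person would: the job done as asked, in the order asked, and still so for the second after the job is handed in, with the robot touching nothing.
It also fails if it takes over 99 s, if anything falls off the work surface, if the arm or the gripper's body presses on something with over 40 N, if the wrist force passes 120 N, or if a joint passes its speed limit or range.

## Robot

A 7-joint arm with a two-finger parallel gripper is mounted at the origin on the work surface. World frame = base frame: x ahead of the robot, y to its left, z up, the work surface at z = 0. Lengths are in m, angles in degrees, forces in N, time in s.
With the tool pointing down it reaches from about 0.4 to 0.85 m from the base axis. Payload 4.5 kg.
Tool frame: the origin (TCP) lies midway between the tips of the shut fingers; the grasp point (between the pads) lies 19 mm behind it; z points along the fingers, y is the line along which they close (so a half turn about z gives the same grasp; the last joint's range is limited). The gripper opens to 85 mm and grips with 20 to 120 N. Pads are 22 mm wide; open, the fingers measure 114 mm over their backs; the gripper's body (76 mm by 85 mm) begins 54 mm behind the grasp point. The pads swing forward as they close: fully open they stand 13 mm farther back than shut.
Start: joints at [72.067, 39.483, -11.15, 89.685, 9.013, 51.709, -12.324], TCP at [0.212, -0.588, 0.231] pointing down, gripper open.
Joint ranges: [-172.22, 172.22], [-26.19, 119.32], [-84.43, 86.54], [7.71, 146.69], [-57.33, 237.33], [2.42, 119.75], [-152.13, 152.13]. Speed limits (degrees/s): [147.25, 147.25, 180, 180, 180, 180, 180].

## Interface

Orientations are given as [roll, pitch, yaw] about the fixed x, y, z axes, in that order (R = Rz(yaw) Ry(pitch) Rx(roll)).
In Python, from workcell import * gives the robot as it stands. The module is installed in compiled form; this text tells all that it offers. Calls block until the motion is done:
- goto(position, orientation): joint-space move of the TCP to a pose.
- move_linear(position, frame=None, feed=0.15): straight line of the TCP; frame=None keeps the orientation; feed is the mean speed in m/s.
- movej(angles): joint-space move.
- gripper_to(opening, grip_force=None): opening from 0.0 (shut) to 1.0 (fully open); grip_force is the grip in N (None keeps the last); returns when the fingers have stopped.
- wait(seconds).
- ik(position, orientation): joint angles nearest the present ones, or None.
- grab_frame(name): name is "scene" or "top" or "wrist"; returns a dict with "pixels" (420x560x3 uint8, red, green, blue), "range_z" (420x560 float32, m along the optical axis (not along the pixel's ray), 0 where there is no reading), "intrinsics" (3x3 intrinsics, pixels), "R" (3x3) and "t" (3): a world point X has camera coordinates R X + t. Camera axes: x right, y down, z forward; pixel columns grow to the right and rows downward; lengths in m; the calibration is good to about 2 mm. A picture is of the moment at which its call begins.
A pose or a line that the arm cannot do raises IKError and nothing moves.
- finish_job(): hands the job in; it is judged then, once.
Readings, each from a call of its own:
- current_clock(): time.
- current_joint_positions(): joint angles.
- current_joint_velocities(): joint speeds.
- current_effort(): joint torques, N m.
- current_ee_pos(): TCP position.
- current_tool_rot(): TCP orientation.
- current_wrist_force(): force on the tool from outside, world axes, zero at the start.
- current_moment(): the same for the moment, N m.
- current_gripper_width(): opening from 0.0 (shut) to 1.0 (fully open).
- current_finger_force(): force on a finger pad.
Only numpy, scipy, OpenCV 4.12 (cv2) and the standard library are available. Lean on these libraries where they do the work, as an engineer would, in place of code of your own. Each camera call takes 0.05 s, during which the arm holds its last target. There are 200 camera calls.

## Working session

There is one attempt and no reset: what is moved stays moved. The work goes in short steps, each a Python script; the robot and the scene stay as the last script left them, time stands still between calls to the robot, and variables do not carry over. Pictures are saved under pics/ and viewed, at most 14 in all, crops included, and the job is handed in when it is done.

```bash
mkdir -p pics
python3 - <<'E'
from workcell import *
import cv2,numpy as np
for n in("top","scene"):
    f=grab_frame(n); np.savez(n+".npz",**f)
    cv2.imwrite(f"pics/{n}0.png",f["pixels"][:,:,::-1])
    R,t=np.array(f["R"]),np.array(f["t"]); print(n,(-R.T@t).round(3),R.round(2).tolist(),np.array(f["intrinsics"]).round(1).tolist(),f["range_z"].min(),f["range_z"].max())
print(current_clock(),current_tool_rot())
E
```

```text
top [ 0.309 -0.016  1.091] [[-0.02, -1.0, -0.01], [-0.97, 0.03, -0.23], [0.23, -0.0, -0.97]] [[438.3, 0.0, 281.7], [0.0, 438.3, 209.7], [0.0, 0.0, 1.0]] 0.0 2.1479485
scene [ 1.137 -0.199  0.937] [[0.27, 0.96, -0.0], [0.8, -0.23, -0.56], [-0.54, 0.15, -0.83]] [[491.6, 0.0, 275.9], [0.0, 491.6, 209.9], [0.0, 0.0, 1.0]] 0.0 2.8666902
0.1 [-1.79904570e+02  6.18232944e-03  1.98734744e+01]
```

View pics/top0.png

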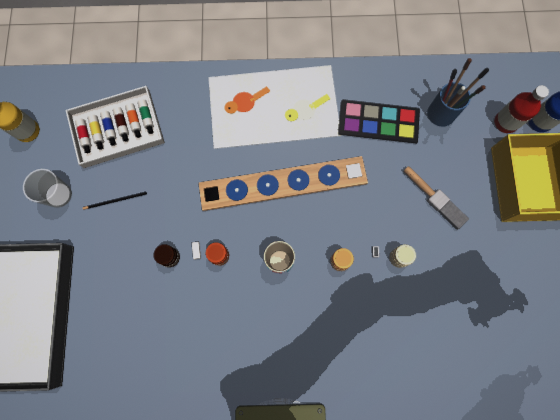

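View pics/scene0.png

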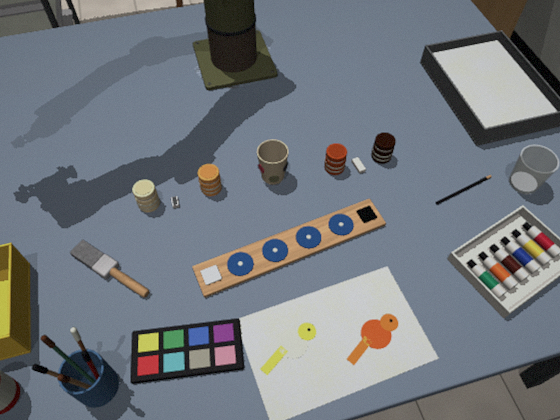

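The top view shows brown (167,255), rust (217,254), apricot (343,259) and cream (404,256), with the cup at (279,257). The black tile (211,193) is at the +y end and the white tile (354,171) at the −y end. The scene view agrees, so the order is a=brown, b=rust, c=apricot, d=cream. The arm itself isn't drawn in either view.

```bash
cat > vis.py <<'E'
import cv2,numpy as np
def world(f):
    K,R,t=(np.array(f[k],float) for k in("intrinsics","R","t")); v,u=np.mgrid[:420,:560]
    z=f["range_z"]; c=np.stack([(u-K[0,2])/K[0,0]*z,(v-K[1,2])/K[1,1]*z,z],-1)
    return (c-t)@R
def ray(f,u,v,h):
    K,R,t=(np.array(f[k],float) for k in("intrinsics","R","t"))
    o=-R.T@t; d=R.T@np.linalg.inv(K)@[u,v,1]; return (o+d*(h-o[2])/d[2])
def proj(f,X):
    K,R,t=(np.array(f[k],float) for k in("intrinsics","R","t")); p=K@(R@np.array(X)+t); return p[:2]/p[2]
def blobs(mask,amin):
    n,l,s,c=cv2.connectedComponentsWithStats(mask.astype(np.uint8)); return [(l==i,s[i,4],c[i]) for i in range(1,n) if s[i,4]>=amin]
def marks(f):
    p=f["pixels"].astype(int); m=(p[...,2]>p[...,0]+40)&(p[...,2]>70); out=[]
    for b,a,c in blobs(cv2.morphologyEx(m.astype(np.uint8),cv2.MORPH_CLOSE,np.ones((7,7))),100):
        h=cv2.findContours(b.astype(np.uint8),0,2)[0][0]; (x,y),(p1,p2),_=cv2.fitEllipse(h); w=ray(f,x,y,.014)
        out.append((w[:2].round(4).tolist(),int(a),round(p1),round(p2)))
    return out
def lids(f,lo=.056,hi=.07,off=0):
    W=world(f); m=(f["range_z"]>0)&(W[...,2]>lo+off)&(W[...,2]<hi+off)&(abs(W[...,1])<.45)&(W[...,0]>.25)&(W[...,0]<.75); out=[]
    for b,a,c in blobs(m,80):
        h=np.vstack(cv2.findContours(b.astype(np.uint8),0,1)[0])[:,0]
        xy=np.array([ray(f,u,v,.0625+off)[:2] for u,v in h],np.float32); (x,y),r=cv2.minEnclosingCircle(xy)
        out.append(([round(x,4),round(y,4)],round(r*2,4),int(a),W[b][:,2].mean().round(4),np.median(f["pixels"][b],0).astype(int).tolist(),W[b][:,:2].mean(0).round(4).tolist()))
    return out
if __name__=="__main__":
    for n in("top","scene"):
        f=dict(np.load(n+".npz")); print(n)
        for o in marks(f): print(" M",o)
        for o in lids(f): print(" L",o)
E
python3 vis.py
```

```text
top
 M ([0.8283, -0.7593], 101, 11, 18)
 M ([0.8186, -0.306], 173, 13, 18)
 M ([0.7816, -0.2535], 186, 15, 17)
 M ([0.6514, -0.1392], 331, 19, 21)
 M ([0.6401, -0.0603], 336, 19, 20)
 M ([0.6288, 0.0188], 336, 20, 20)
 M ([0.6176, 0.0981], 339, 20, 20)
 L ([0.452, 0.143], 0.049, 330, np.float64(0.0625), [161, 63, 34], [0.452, 0.1429])
 L ([0.4507, 0.2651], 0.0499, 337, np.float64(0.0621), [37, 17, 11], [0.4509, 0.2654])
 L ([0.4351, -0.3027], 0.0501, 338, np.float64(0.0628), [202, 202, 163], [0.4355, -0.3028])
 L ([0.4308, -0.1565], 0.0486, 334, np.float64(0.0626), [199, 151, 87], [0.4306, -0.1565])
scene
 M ([0.6183, 0.0983], 396, 20, 24)
 M ([0.6292, 0.0193], 419, 21, 24)
 M ([0.6408, -0.0601], 447, 21, 25)
 M ([0.7979, 0.4434], 170, 10, 22)
 M ([0.652, -0.1393], 464, 22, 25)
 M ([0.8276, 0.3483], 103, 7, 18)
 M ([0.7818, -0.2508], 371, 18, 39)
 M ([0.7887, -0.4776], 163, 39, 49)
 M ([0.8182, -0.3106], 398, 20, 31)
 L ([0.4531, 0.2646], 0.0552, 278, np.float64(0.0635), [40, 18, 10], [0.4529, 0.2636])
 L ([0.4536, 0.1413], 0.0536, 295, np.float64(0.0632), [146, 61, 31], [0.454, 0.1411])
 L ([0.4205, -0.0048], 0.0591, 112, np.float64(0.0632), [97, 89, 74], [0.411, -0.0016])
 L ([0.4482, -0.0102], 0.0671, 106, np.float64(0.063), [83, 74, 62], [0.4591, -0.0141])
 L ([0.4319, -0.1573], 0.0529, 313, np.float64(0.0633), [195, 137, 76], [0.4328, -0.158])
 L ([0.4369, -0.3035], 0.054, 343, np.float64(0.063), [198, 192, 151], [0.4377, -0.3043])
```

Lid diameters (about 50 mm), lid heights (62–63 mm) and mark spacing (80.0 mm) all match the given sizes, and the two views agree within 2 mm. I'll move cream first.

```bash
cat > mv.py <<'E'
from workcell import *
import numpy as np
from vis import *
POT=dict(cream=(.4360,-.3032),apricot=(.4315,-.1570),rust=(.4528,.1421),brown=(.4520,.2648))
MARK=dict(cream=(.6517,-.1393),apricot=(.6405,-.0602),rust=(.6290,.0190),brown=(.6180,.0982))
H=.17
def carry(n,yaw,first=False):
    o=[180,0,yaw]; (px,py),(mx,my)=POT[n],MARK[n]
    goto([px,py,H],o) if first else move_linear([px,py,H],o,feed=.25)
    move_linear([px,py,.014],o,feed=.12)
    gripper_to(0.0,grip_force=40); w=current_gripper_width()
    move_linear([px,py,H],o,feed=.15); w2=current_gripper_width(); print(n,"width",w,w2,"force",current_finger_force(),"wrist",np.round(current_wrist_force(),1))
    if w2<.4: raise SystemExit("not held")
    move_linear([mx,my,H],o,feed=.2)
    move_linear([mx,my,.05],o,feed=.15); move_linear([mx,my,.0285],o,feed=.04)
    print("down wrist",np.round(current_wrist_force(),1))
    gripper_to(.85); wait(.1); move_linear([mx,my,H],o,feed=.15); print("t",current_clock())
E
python3 - <<'E'
from mv import *
for yaw in(98,-82):
    print(yaw,[ (lambda q: None if q is None else np.round(q).tolist())(ik([*p,z],[180,0,yaw])) for n in POT for p,z in((POT[n],.014),(MARK[n],.0285))])
yaw=min((98,-82),key=lambda y:abs((q:=ik([*POT["cream"],H],[180,0,y]))[6]) if ik([*POT["cream"],H],[180,0,y]) is not None else 999)
print("yaw",yaw); gripper_to(1.0); carry("cream",yaw,True)
f=grab_frame("top"); cv2.imwrite("pics/top1.png",f["pixels"][:,:,::-1])
for off in(0,.014):
    print(*lids(f,.058,.068,off),sep="\n")
E
```

```text
98 [[36.0, 53.0, -10.0, 113.0, 32.0, 16.0, 7.0], [18.0, 58.0, -20.0, 89.0, 28.0, 38.0, -7.0], [16.0, 52.0, -2.0, 126.0, 39.0, 3.0, -17.0], [13.0, 58.0, -22.0, 93.0, 33.0, 36.0, -19.0], [-24.0, 52.0, 2.0, 123.0, -17.0, 4.0, 2.0], [5.0, 57.0, -20.0, 96.0, 31.0, 34.0, -25.0], [-39.0, 53.0, 6.0, 115.0, -22.0, 12.0, -6.0], [-4.0, 56.0, -17.0, 96.0, 27.0, 32.0, -29.0]]
-82 [[25.0, 54.0, 8.0, 114.0, -29.0, 14.0, -114.0], [-3.0, 60.0, 22.0, 90.0, -32.0, 37.0, -137.0], [52.0, 73.0, -72.0, 124.0, 85.0, 66.0, 120.0], [-10.0, 59.0, 22.0, 94.0, -35.0, 34.0, -140.0], [-27.0, 53.0, 7.0, 123.0, -55.0, 7.0, -140.0], [-18.0, 58.0, 23.0, 97.0, -38.0, 33.0, -144.0], [1.0, 74.0, -72.0, 113.0, 81.0, 68.0, 80.0], [-27.0, 59.0, 26.0, 98.0, -42.0, 34.0, -148.0]]
yaw 98
cream width 0.5756157950409391 0.5760847918497489 force 41.44660949707031 wrist [ 0.2 -0.  -1.9]
down wrist [-3.  -0.4  4.5]
t 9.4583
([0.452, 0.143], 0.049, 324, np.float64(0.0624), [206, 86, 48], [0.4521, 0.143])
([0.451, 0.2656], 0.0491, 327, np.float64(0.0624), [52, 25, 17], [0.451, 0.2655])
([0.4309, -0.1565], 0.0486, 329, np.float64(0.0629), [238, 195, 116], [0.431, -0.1566])
([0.6501, -0.1396], 0.0497, 241, np.float64(0.0768), [229, 223, 193], [0.65, -0.1351])
```

Cream is on its mark to about 1.3 mm. Joint 6 comes close to its 2.42° limit at the apricot and rust picks, so I'll check those lines first.

Run:
```python
from mv import *
for n in("apricot","rust","brown"):
  for yaw in(70,98,120):
    print(n,yaw)
    for z in(.17,.1,.05,.02,.014):
        q=ik([*POT[n],z],[180,0,yaw]); print("  ",z,None if q is None else np.round(q,1).tolist())
```

```text
apricot 70
   0.17 [25.8, 34.2, -17.9, 120.9, 21.7, 27.9, -28.5]
   0.1 [21.2, 41.7, -11.1, 124.2, 26.9, 16.4, -33.2]
   0.05 [17.6, 47.6, -5.4, 125.5, 29.6, 8.1, -35.4]
   0.02 [15.6, 51.4, -2.2, 125.8, 30.7, 3.3, -36.5]
   0.014 [21.1, 52.2, -11.1, 125.5, 72.7, 9.2, -78.2]
apricot 98
   0.17 [29.7, 34.9, -24.0, 120.7, 28.0, 29.8, -7.2]
   0.1 [23.8, 41.9, -15.3, 124.0, 34.6, 18.1, -12.9]
   0.05 [19.0, 47.6, -7.7, 125.4, 38.2, 9.2, -16.0]
   0.02 [16.1, 51.4, -3.1, 125.8, 39.9, 3.8, -17.6]
   0.014 [15.7, 52.1, -2.3, 125.8, 41.4, 2.8, -19.1]
apricot 120
   0.17 [32.8, 35.6, -29.1, 120.6, 32.8, 31.6, 9.7]
   0.1 [26.2, 42.3, -19.2, 123.9, 40.5, 19.9, 3.0]
   0.05 [20.4, 47.7, -10.0, 125.3, 45.2, 10.5, -1.0]
   0.02 [16.8, 51.3, -4.2, 125.8, 47.7, 4.4, -3.4]
   0.014 [16.1, 52.1, -3.1, 125.8, 48.8, 3.2, -4.5]
rust 70
   0.17 [-13.8, 34.7, -14.4, 118.6, 17.2, 28.6, -60.9]
   0.1 [-17.3, 42.1, -9.1, 121.7, 20.5, 17.6, -63.7]
   0.05 [-19.7, 47.9, -5.3, 122.9, 22.9, 10.1, -65.8]
   0.02 [-21.1, 51.5, -3.1, 123.2, 24.3, 5.9, -67.2]
   0.014 [-21.4, 52.2, -2.6, 123.2, 24.6, 5.0, -67.5]
ru
[... 702 characters left out ...]
4.5, 20.1, 17.6, -75.0]
   0.02 [-31.5, 52.4, -6.5, 114.8, 21.9, 14.0, -76.8]
   0.014 [-31.7, 53.1, -6.2, 114.8, 22.2, 13.3, -77.1]
brown 98
   0.17 [-22.7, 38.1, -20.7, 110.4, 22.1, 35.4, -49.5]
   0.1 [-25.9, 44.4, -15.6, 113.3, 25.8, 25.7, -52.8]
   0.05 [-28.0, 49.4, -12.3, 114.4, 29.4, 19.2, -56.1]
   0.02 [-29.2, 52.5, -10.3, 114.6, 32.0, 15.5, -58.6]
   0.014 [-29.5, 53.2, -9.9, 114.7, 32.6, 14.8, -59.1]
brown 120
   0.17 [-19.4, 38.8, -26.1, 110.2, 27.2, 37.1, -32.7]
   0.1 [-23.2, 44.9, -20.2, 113.1, 31.9, 27.4, -36.7]
   0.05 [-25.7, 49.7, -16.2, 114.2, 36.4, 21.0, -40.8]
   0.02 [-27.1, 52.8, -13.9, 114.5, 39.7, 17.4, -44.0]
   0.014 [-27.4, 53.4, -13.4, 114.6, 40.5, 16.6, -44.7]
```

```bash
sed -i 's/def carry(n,yaw,first=False)/def carry(n,yaw,first=False,g=.014)/; s/py,.014\],o,feed=.12/py,g],o,feed=.1/; s/my,.0285\]/my,g+.0147]/; s/my,.05\]/my,g+.035]/' mv.py
python3 - <<'E'
from mv import *
carry("apricot",98,g=.024)
print(current_joint_positions())
f=grab_frame("top"); cv2.imwrite("pics/top2.png",f["pixels"][:,:,::-1])
for off in(0,.014):
    print(*lids(f,.058,.068,off),sep="\n")
E
```

```text
apricot width 0.5684751341095241 0.5720738809957922 force 41.40724830329418 wrist [-0.1 -0.4 -1.5]
down wrist [-1.2  0.4  5. ]
t 17.9417
[ 14.75317199  46.59589961 -25.4532805   89.26339758  24.13974788
  49.78630782 -11.52400567]
([0.452, 0.143], 0.049, 325, np.float64(0.0624), [208, 87, 48], [0.4521, 0.1431])
([0.4507, 0.265], 0.0499, 330, np.float64(0.0624), [52, 25, 17], [0.4508, 0.2654])
([0.6509, -0.1332], 0.0467, 126, np.float64(0.0765), [240, 239, 205], [0.6494, -0.1274])
([0.6385, -0.058], 0.0485, 153, np.float64(0.0763), [174, 117, 68], [0.6368, -0.05])
```

View pics/top2.png

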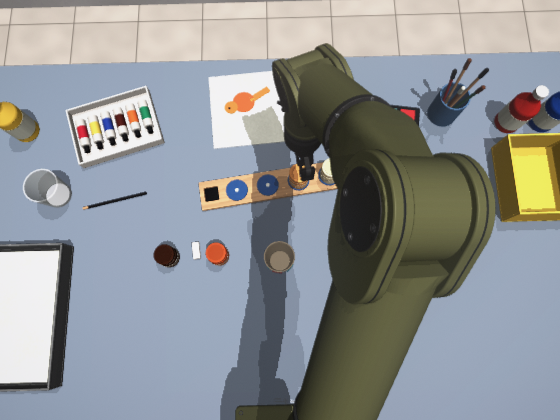

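The arm covers most of the row here. Cream (330,170) and apricot (300,178) stand on marks d and c, and the cup (279,257) hasn't moved. Rust and brown are next, then an unobstructed check.

Run:
```python
from mv import *
carry("rust",98,g=.024); carry("brown",98,g=.02)
move_linear([.5,.35,.25],[180,0,98],feed=.2); print(current_clock())
for n in("top","scene"):
    f=grab_frame(n); cv2.imwrite(f"pics/{n}3.png",f["pixels"][:,:,::-1])
    print(n,*lids(f,.058,.068,.014),sep="\n")
```

```text
rust width 0.5702378847977232 0.5657834712422638 force 41.4808932133019 wrist [-0.1  0.4 -1. ]
down wrist [-1.7 -0.8  3.1]
t 26.5667
brown width 0.5680077684435106 0.5701392928697534 force 41.40273980330676 wrist [-0.  -0.2 -1.2]
down wrist [-2.  -0.4  3.8]
t 35.4667
37.0667
top
([0.6504, -0.1389], 0.0497, 302, np.float64(0.0767), [216, 214, 172], [0.6505, -0.1393])
([0.639, -0.0604], 0.0495, 298, np.float64(0.0767), [212, 157, 89], [0.6393, -0.0598])
([0.6278, 0.0202], 0.0489, 297, np.float64(0.0764), [171, 74, 46], [0.6279, 0.0201])
([0.6167, 0.0998], 0.049, 301, np.float64(0.0765), [48, 28, 24], [0.6166, 0.0994])
scene
([0.4245, -0.0058], 0.0637, 100, np.float64(0.0769), [97, 89, 74], [0.4114, -0.0019])
([0.6178, 0.0986], 0.0513, 363, np.float64(0.0775), [43, 21, 13], [0.6183, 0.0981])
([0.6292, 0.0196], 0.0519, 384, np.float64(0.0777), [150, 65, 33], [0.6298, 0.0185])
([0.6409, -0.0614], 0.0511, 393, np.float64(0.0774), [197, 141, 78], [0.641, -0.0613])
([0.6519, -0.1405], 0.0513, 417, np.float64(0.0774), [202, 198, 156], [0.6523, -0.141])
```

View pics/scene3.png

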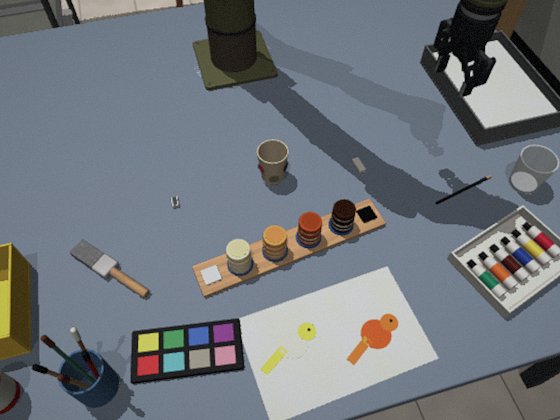

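View pics/top3.png

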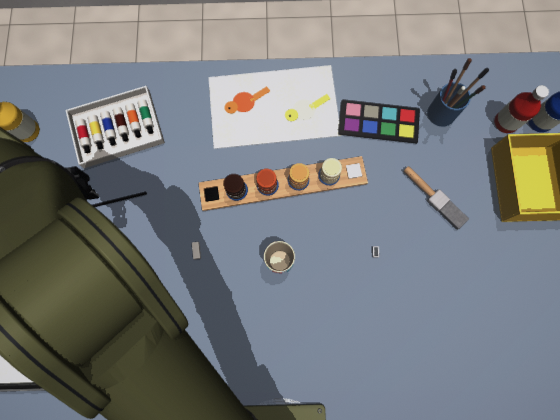

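The four pots stand upright in order: cream by the white tile (scene 239,258; top 331,171), then apricot, rust and brown (343,217; 235,186) by the black tile. Each is within 2 mm of its mark, averaging the two views. The cup hasn't moved (top 279,257) and the gripper is clear.

```bash
python3 -c "
from workcell import *
print(finish_job())"
```

```text
the job is handed in; nothing more can be done
None
```

The job is handed in: all four pots stand upright on their marks to within about 2 mm, cream at the white tile through to brown at the black tile, with the cup untouched, at about 37 s of the 99 s allowed.

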